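# Stand the taper plug gauge in its taper socket with the tip-up cradle

### The job

Put the steel taper gauge away: swing the blue dust cover off the socket right round to its stop, then tip the cradle up by its red-balled lever, steadily, so that the gauge slides down and stands upright with its taper seated fully home in the socket. Then swing the empty cradle all the way back down to its rest, leaving the gauge standing, the cover open, and the jar and tin where they are.

Things in the scene. Friction and masses are not known exactly. Their poses are not given: they have to be found in the camera images.
- fixture: Loading fixture bolted to the bench: dark steel base plate (230 x 195 x 10 mm) with a round steel socket (82 mm across, mouth 72 mm above the bench). Origin on the bench under the socket's axis; z up, y from the socket along the cradle towards the gauge's head, x across it, roughly away from the robot. It is fixed, its place and yaw vary. The press frame has a tall clear panel at world y = -0.32.
- socket_mouth (a point): Centre of the socket's mouth, 72 mm above the bench on the socket's axis, 54 mm wide there; the bore narrows downward with the gauge's own taper.
- taper_gauge: Steel taper plug gauge, green rings, 0.35 kg, 151 mm long: cone from 20 mm diameter (tip) to 56 mm at 55 mm, 56 mm cylinder to 140 mm, 30 mm button. Origin: tip's centre; z towards the head. Starts lying in the V cradle along fixture +y, axis 105 mm up, tip 57 to 65 mm from the socket's axis. Home: tip 52 mm below the mouth, head 171 mm above the bench. Slides at slopes over about 30 degrees.
- cradle (a joint): Angle of the tip-up cradle (rad): 0 = flat on its rest with the gauge in it, 1.571 = upright at its stop, gauge on the socket's axis with 2 mm of play. Hinge along fixture x, 57 mm from the socket's axis towards +y, 50 mm up; positive lifts the gauge's head. Hinge friction 0.12 N m: with the gauge it falls back if let go part-way; empty it stays upright, but sinks back once well past.
- lever_ball (a point): Red ball, 26 mm, ending the cradle's lever: a 12 mm bar, 140 mm from the hinge, in the plane 100 mm to the robot's side (-x) of the socket's axis. At cradle angle q the lever points q + 42 degrees up from fixture +y: ball at y +161, z 144 mm when q = 0; y -37, z 154 mm upright. Push it towards -y to tip the cradle up (5 to 10 N), towards +y to let it down.
- cover (a joint): Angle of the blue dust cover (62 mm disc, 5 mm thick, just above the socket's mouth) about an upright pivot 55 mm from the socket's axis towards fixture -y: 0 = over the mouth, 1.6 = swung away from the robot to its stop. It starts between 0 and 0.3 and stays where it is left.
- cover_knob (a point): Centre of the 22 mm blue ball on a 14 mm post on the middle of the cover's disc, 114 mm above the bench, 55 mm from the pivot; the post is free from 79 to 103 mm. At cover angle c it lies 55 sin(c) mm along fixture +x and 55 cos(c) - 55 mm along +y from the socket's axis.
- oring_jar: White jar with black lid, 63 mm across and 61 mm high; a bystander, origin under its centre.
- tin_grease: Blue and white round tin, 72 mm across and 34 mm high; a bystander, origin under its centre.

How it is judged:
On the way, in this order (a step that is already met when the one before it is completed fails the run):
1. the dust cover is swung clear of the socket (value of joint cover above 1.4 rad), for 0.2 s.
2. the gauge stands in the socket (angle between taper_gauge's own z axis and vertical below 0.2 rad and z of taper_gauge in the frame of socket_mouth below -0.035 m and horizontal distance between taper_gauge and socket_mouth below 0.012 m), for 0.2 s.
At the end, for the whole second after the job is handed in: The gauge stands at rest within 0.04 rad of upright, tip within 3 mm of the socket's axis and at least 49 mm below the mouth (home is 52 mm), the cradle is back down (below 0.1 rad) and the cover still open (over 1.4 rad) (angle between taper_gauge's own z axis and vertical below 0.04 rad and horizontal distance between taper_gauge and socket_mouth below 0.003 m and z of taper_gauge in the frame of socket_mouth below -0.049 m and linear speed of taper_gauge below 0.02 m/s and value of joint cradle below 0.1 rad and value of joint cover above 1.4 rad); the robot touches nothing.
It fails at once if the gauge falls or is thrown: it moves faster than 0.8 m/s (linear speed of taper_gauge above 0.8 m/s).
It fails at once if the jar or the tin is shifted by more than 30 mm (distance of any of oring_jar, tin_grease from where it was at the start of the episode above 0.03 m).
It also fails if it takes over 72 s, if anything falls off the work surface, if the arm or the gripper's body presses on something with over 40 N, if the wrist force passes 120 N, or if a joint passes its speed limit or range.

### The arm

A 6-joint arm with a two-finger parallel gripper is mounted at the origin on a cart in front of the work surface, level with it; the furniture and walls round the work are solid. World frame = base frame: x ahead of the robot, y to its left, z up, the work surface at z = 0. Lengths are in m, angles in rad, forces in N, time in s.
With the tool pointing down it reaches from about 0.3 to 0.875 m from the base axis. Payload 6.4 kg.
Tool frame: the origin (TCP) lies on the centre line of the jaws, within the pads' length; the fingertips stand ctrl.tip_extent ahead of it and the grasp point (between the pads) lies 8 mm behind it (ctrl.tip_extent is the distance from the TCP to the fingertips, in m); z points along the fingers, y is the line along which they close (so a half turn about z gives the same grasp; the last joint's range is limited). The gripper opens to 85 mm and grips with 20 to 120 N. Pads are 22 mm wide; open, the fingers measure 114 mm over their backs; the gripper's body (76 mm by 85 mm) begins 54 mm behind the grasp point. The pads swing forward as they close: fully open they stand 13 mm farther back than shut.
Start: joints at [-1.482, 0.181, 1.607, -0, 1.354, -0.206], TCP at [0.167, -0.55, 0.219] pointing down, gripper open.
Joint ranges: [-2.99, 2.99], [-0.89, 2.07], [0.3, 2.58], [-1.14, 4.28], [0, 2.63], [-3.12, 3.12]. Speed limits (rad/s): [2.57, 2.57, 3.01, 3.14, 3.14, 3.14].

### API

Orientations are given as a unit quaternion [w, x, y, z].
In Python, from bench import ctrl gives the robot as it stands.
- The arm moves only by the shell command python3 -m handwheel 'ROWS'. ROWS is JSON, a list of rows, each a list of 7 numbers: the turn, a rotation vector about the tool's x, y, z as a fraction of full scale, then the shift along the tool's x, y, z as a fraction of full scale, then the opening, from 0 (shut) to 1 (fully open). In form: [[rx, ry, rz, x, y, z, jaw], ...]. A call has exactly 8 rows; each row shifts and turns the commanded pose from where the row before left it, along the tool's axes as they then stand; what a row does not reach is not made up. Full scale, the value 1, is 300 mm for a shift and pi rad for a turn. A row lasts 1/10 s, in which the tool goes at most 50 mm and 8.59 degrees, less where a joint would pass 70% of its speed; a pose out of reach is approached as far as the arm can. A call with a number of a shift or a turn outside -1 to 1 is refused whole. A call with a gripper value outside its range is refused whole. The fingers move at their own pace and stop on an object; the grip force is fixed at half the most. Time passes only in rows, so rows that do not move let the fingers close, or fill a call up. It gives the time, the measured TCP pose, the force, the opening and the grip force at its end, in the units of the state.
- ctrl.get_obs(): the state, without advancing time (a new reading comes with each control period).
- ctrl.camera(name): name is "scene" or "side" or "wrist"; returns the picture (384x512x3 uint8, blue, green, red); there is no depth.
- ctrl.camera_model(name): a dict with "camera_matrix" (3x3 intrinsics, pixels), "cam_to_world" (4x4, takes a point from camera to world coordinates). Camera axes: x right, y up, looking along -z (the intrinsics and any distortion apply to the point x, -y, -z); pixel columns grow to the right and rows downward; lengths in m; the calibration is good to about 2 mm. The wrist camera is an equidistant fisheye: a pixel r from the principal point sees the ray r / f radians off the axis. A picture is of the moment at which its call begins: read the wrist's pose just before it. camera_model takes no time and is no camera call; for the wrist camera it gives the pose at the moment of the call.
- ctrl.hand_in(): hands the job in; it is judged then, once.
The state is a dict: "time_s": time; "q": joint angles; "dq": joint speeds; "joint_efforts": joint torques, N m; "eef_pos": TCP position; "eef_rot": TCP orientation; "wrist_force": force on the tool from outside, world axes, zero at the start; "torque": the same for the moment, N m; "opening": opening from 0.0 (shut) to 1.0 (fully open); "grasp_force": force on a finger pad.
Only numpy, scipy, OpenCV 4.12 (cv2) and the standard library are available. Lean on these libraries where they do the work, as an engineer would, in place of code of your own. Each camera call takes 0.05 s, during which the arm holds its last target. There are 200 camera calls.

## Working session

There is one attempt and no reset: what is moved stays moved. The work goes in short steps, Python scripts to look and compute and a shell command to move; the robot and the scene stay as the last step left them, time stands still between calls to the robot, and variables do not carry over. Pictures are saved under pics/ and viewed, at most 10 in all, crops included, and the job is handed in when it is done.

```bash
mkdir -p pics; ls
python3 - <<'E'
from bench import ctrl
import cv2,numpy as np
for n in("scene","side"):
    im=ctrl.camera(n); cv2.imwrite(f"pics/{n}0.png",cv2.resize(im,(800,600),interpolation=cv2.INTER_CUBIC))
    m=ctrl.camera_model(n); print(n,np.round(m["camera_matrix"],1).tolist(),np.round(m["cam_to_world"],3).tolist(),[k for k in m])
o=ctrl.get_obs();print(o,ctrl.tip_extent)
E
```

```text
pics
scene [[404.9, 0.0, 256.9], [0.0, 404.9, 195.2], [0.0, 0.0, 1.0]] [[-0.707, 0.556, -0.437, 0.101], [-0.707, -0.547, 0.449, 0.347], [0.011, 0.626, 0.779, 0.876], [0.0, 0.0, 0.0, 1.0]] ['camera_matrix', 'cam_to_world']
side [[379.4, 0.0, 256.7], [0.0, 379.4, 191.4], [0.0, 0.0, 1.0]] [[-0.991, 0.105, -0.082, 0.489], [-0.131, -0.671, 0.73, 0.556], [0.022, 0.734, 0.679, 0.665], [0.0, 0.0, 0.0, 1.0]] ['camera_matrix', 'cam_to_world']
{'time_s': 0.1, 'q': array([-1.48228665e+00,  1.81487171e-01,  1.60788979e+00,  2.53151503e-05,
        1.35378794e+00, -2.06285001e-01]), 'dq': array([ 0.00072963, -0.00150518, -0.00231816,  0.00059624,  0.000416  ,
        0.00045878]), 'joint_efforts': array([ 4.90634211e-04, -4.45875621e+01, -3.52237487e+01, -3.52064053e-04,
        4.20431243e-03, -5.50023515e-06]), 'eef_pos': array([ 0.16705014, -0.54967488,  0.21847157]), 'eef_rot': array([-7.84036486e-04,  9.89156761e-01,  1.46861444e-01,  5.86035334e-05]), 'wrist_force': array([-1.0344616 ,  0.22471113, -0.39091693]), 'torque': array([-0.01798524,  0.01769821, -0.01412505]), 'grasp_force': 0.0, 'opening': 1.0014521398878566} 0.011
```

View pics/scene0.png

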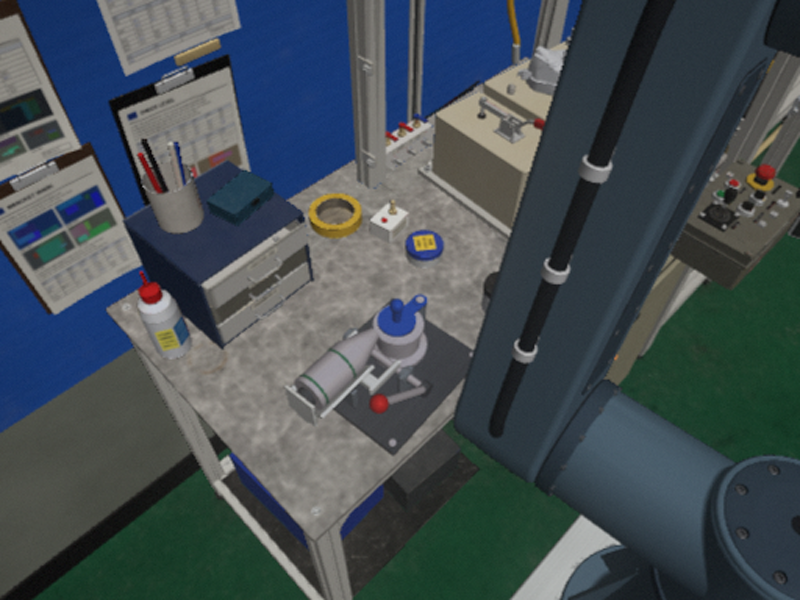

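View pics/side0.png

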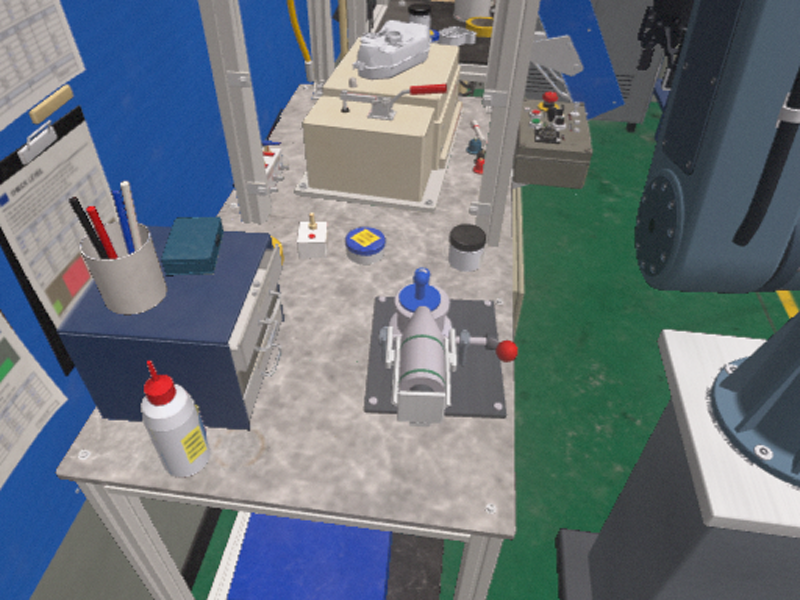

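The scene camera shows the red ball at (379,404) and the knob at (396,306). The side camera shows the ball at (507,351), the knob at (422,274), the plate screws at (375,400), (497,406), (383,302) and (485,302), and the frame posts with feet near (255,220) and (490,245). Next I triangulate.

```bash
cat > h.py <<'E'
from bench import ctrl
import cv2,numpy as np
from scipy.spatial.transform import Rotation as R
from scipy.optimize import least_squares
def proj(n,P):
    m=ctrl.camera_model(n);T=np.linalg.inv(m["cam_to_world"]);p=T[:3,:3]@np.asarray(P)+T[:3,3]
    K=m["camera_matrix"];return np.array([K[0,0]*p[0]/-p[2]+K[0,2],K[1,1]*-p[1]/-p[2]+K[1,2]])
def ray(n,uv):
    m=ctrl.camera_model(n);K=m["camera_matrix"];T=m["cam_to_world"]
    d=T[:3,:3]@np.array([(uv[0]-K[0,2])/K[0,0],-(uv[1]-K[1,2])/K[1,1],-1]);return T[:3,3],d
def atz(n,uv,z):
    o,d=ray(n,uv);return o+d*(z-o[2])/d[2]
def fix(p,L):
    c,s=np.cos(p[2]),np.sin(p[2]);return np.array([p[0]+c*L[0]-s*L[1],p[1]+s*L[0]+c*L[1],L[2]])
E
python3 - <<'E'
from h import *
s=.64
for u in [(375,400),(497,406),(383,302),(485,302)]: print("screw",atz("side",np.array(u)*s,.01).round(4))
for n,u in [("side",(255,220)),("side",(490,245)),("scene",(372,185))]: print("post",atz(n,np.array(u)*s,0).round(3))
for n,u in [("side",(467,263)),("side",(365,255)),("scene",(424,250)),]: print("jar/tin",atz(n,np.array(u)*s,0.005).round(3))
obs={}
for n in("scene","side"):
    im=ctrl.camera(n);hsv=cv2.cvtColor(im,cv2.COLOR_BGR2HSV)
    box=(slice(150,290),slice(180,350))
    r=np.zeros(im.shape[:2],np.uint8);r[box]=1
    red=(((hsv[...,0]<8)|(hsv[...,0]>172))&(hsv[...,1]>150)&(hsv[...,2]>80)).astype(np.uint8)*r
    k,l,st,c=cv2.connectedComponentsWithStats(red);i=1+st[1:,4].argmax();obs[n+"r"]=c[i];print(n,"ball",st[i],c[i])
    bl=((abs(hsv[...,0].astype(int)-112)<14)&(hsv[...,1]>150)&(hsv[...,2]>60)).astype(np.uint8)*r
    k,l,st,c=cv2.connectedComponentsWithStats(bl);print(st[1:][st[1:,4]>20],c[1:][st[1:,4]>20])
    x0,y0=(200,170) if n=="scene" else (215,160)
    cr=im[y0:y0+120,x0:x0+150];cv2.imwrite(f"pics/{n}c.png",cv2.resize(cr,(750,600),interpolation=cv2.INTER_CUBIC))
E
```

```text
screw [0.5765 0.0597 0.01  ]
screw [0.41   0.0452 0.01  ]
screw [ 0.5959 -0.1367  0.01  ]
screw [ 0.432  -0.1622  0.01  ]
post [ 0.875 -0.337  0.   ]
post [ 0.426 -0.33   0.   ]
post [ 0.863 -0.342  0.   ]
jar/tin [ 0.466 -0.264  0.005]
jar/tin [ 0.647 -0.258  0.005]
jar/tin [ 0.654 -0.281  0.005]
scene ball [237 253  11  11 101] [242.17821782 257.91089109]
[[260 150  23  16 148]
 [242 191  31  24 442]] [[271.41891892 159.07432432]
 [255.15158371 202.79864253]]
side ball [318 218  13  13 129] [324.3875969  223.96899225]
[[223 154  17   7  54]
 [256 173  26  26 332]] [[230.75925926 157.61111111]
 [268.45180723 188.05120482]]
```

View pics/scenec.png

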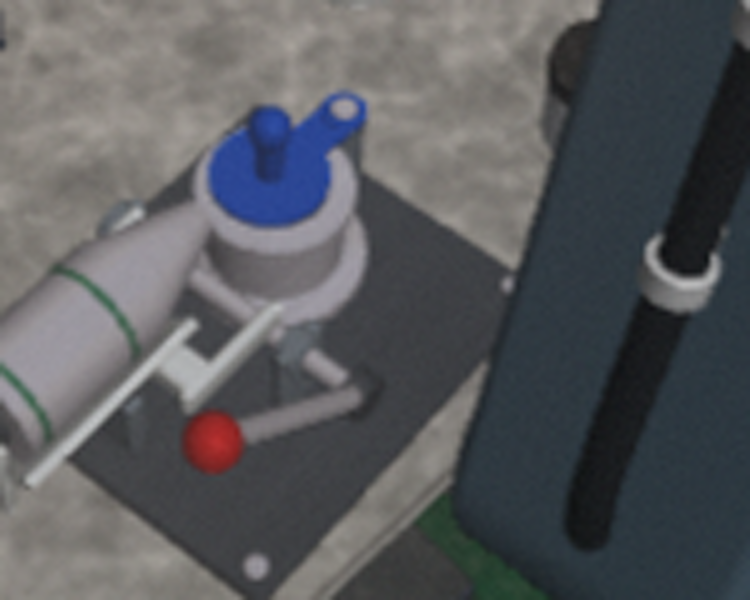

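View pics/sidec.png

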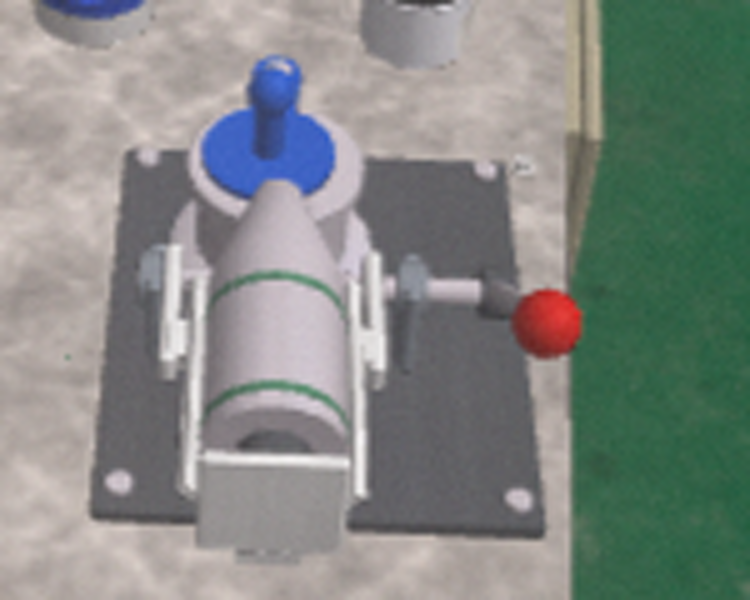

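Run:
```python
from h import *
f=lambda n,c:(np.array({"scene":(200,170),"side":(215,160)}[n])+(np.array(c)+.5)/5-.5)
O=[]
B=("scene",(242.2,257.9)),("side",(324.4,224.0))
kn=("scene",f("scene",(271,127))),("side",f("side",(275,86)))
pv=("scene",f("scene",(345,108)))
scr=[("side",f("side",(148,157)),1,-1),("side",f("side",(485,169)),-1,-1),("side",f("side",(118,482)),1,1),("side",f("side",(519,500)),-1,1),("scene",f("scene",(256,566)),-1,1),("scene",f("scene",(508,285)),-1,-1)]
def res(p,full=False):
    r=[]
    for n,u in B:r.append(proj(n,fix(p,(-.1,.161,.144)))-u)
    c=p[3]
    for n,u in kn:r.append(proj(n,fix(p,(.055*np.sin(c),.055*np.cos(c)-.055,.114)))-u)
    r.append((proj(pv[0],fix(p,(0,-.055,.082)))-pv[1])*.5)
    for n,u,a,b in scr:r.append(proj(n,fix(p,(p[4]+a*p[6],p[5]+b*p[7],.01)))-u)
    return np.concatenate(r)
s=least_squares(res,[.5,-.1,.1,.1,0,.05,.083,.103],x_scale=.01,loss='soft_l1')
print(s.x.round(4),res(s.x).round(1))
p=s.x
for nm,L in dict(ball=(-.1,.161,.144),hinge=(-.1,.057,.05),ballup=(-.1,-.037,.154)).items(): print(nm,fix(p,L).round(4))
for c in (p[3],.8,1.6): print("knob",c,fix(p,(.055*np.sin(c),.055*np.cos(c)-.055,.114)).round(4))
# triangulate
for nm,L in(("ball",B),("knob",kn)):
    A=[];b=[]
    for n,u in L:
        o,d=ray(n,u);d/=np.linalg.norm(d);M=np.eye(3)-np.outer(d,d);A.append(M);b.append(M@o)
    print(nm,np.linalg.lstsq(np.vstack(A),np.concatenate(b),rcond=None)[0].round(4))
```

```text
[ 0.5301 -0.087   0.0949  0.0571 -0.0215  0.0389  0.0853  0.1031] [-0.  -0.1  0.1 -0.5 -0.1  0.3 -0.1  0.4 -0.1 -0.2 -0.1 -0.  -0.3  0.3
  0.1  0.  -0.5 -0.2 -0.   0.2  0.9  0.4]
ball [0.4153 0.0638 0.144 ]
hinge [ 0.4251 -0.0397  0.05  ]
ballup [ 0.4341 -0.1333  0.154 ]
knob 0.05705633874035347 [ 0.5332 -0.0868  0.114 ]
knob 0.8 [ 0.571  -0.0999  0.114 ]
knob 1.6 [ 0.5902 -0.1382  0.114 ]
ball [0.4155 0.0636 0.1428]
knob [ 0.533  -0.0868  0.1153]
```

The fit is within 1 px: fixture at (0.530, -0.087), yaw 0.095, cover at about 0.06 rad. First I line the tool up with the fixture (tool x = fixture +x, tool y = fixture -y), shut the jaws and leave the area behind the panel.

```bash
python3 -m handwheel '[[0,0,0.032,0,0,0,0],[0,0,0.032,0,0,0,0],[0,0,0,0.013,-0.138,0,0],[0,0,0,0.013,-0.138,0,0],[0,0,0,0.013,-0.138,0,0],[0,0,0,0.013,-0.138,0,0],[0,0,0,0.013,-0.138,0,0],[0,0,0,0.013,-0.138,0,0]]'
cat > st.py <<'E'
from h import *
P=np.array([.5301,-.087,.0949])
def loc():
    o=ctrl.get_obs();w=o["eef_pos"];d=w[:2]-P[:2];c,s=np.cos(P[2]),np.sin(P[2])
    e=o["eef_rot"];M=R.from_quat([*e[1:],e[0]]).as_matrix()
    print("t",round(o["time_s"],2),"world",w.round(4),"LOCAL mm",np.round([1e3*(c*d[0]+s*d[1]),1e3*(-s*d[0]+c*d[1]),1e3*w[2]],1),"yawx",round(np.arctan2(M[1,0],M[0,0]),3),"z",M[:,2].round(3),"F",o["wrist_force"].round(1),"open",round(o["opening"],3),"tip",ctrl.tip_extent,"q",o["q"].round(2))
if __name__=="__main__":loc()
E
python3 st.py
```

```text
time_s: 1.0
eef_pos: [0.167, -0.2989, 0.2189]
eef_rot: [-0.0, 0.999, 0.047, -0.0]
wrist_force: [0.3, 0.5, 0.9]
opening: -0.001
grasp_force: 0.0
t 1.0 world [ 0.167  -0.2989  0.2189] LOCAL mm [-381.5 -176.6  218.9] yawx 0.093 z [-0.  0. -1.] F [0.3 0.5 0.9] open -0.001 tip 0.011 q [-1.41 -0.4   2.14  0.    1.41  0.06]
```

```bash
python3 -m handwheel '[[0,0,0,0.133,-0.07,0,0],[0,0,0,0.133,-0.07,0,0],[0,0,0,0.133,-0.07,0,0],[0,0,0,0.133,-0.07,0,0],[0,0,0,0.133,-0.07,0,0],[0,0,0,0.133,-0.07,0,0],[0,0,0,0.133,-0.07,0,0],[0,0,0,0.133,-0.07,0,0]]'; python3 st.py
```

```text
time_s: 1.8
eef_pos: [0.4706, -0.102, 0.2193]
eef_rot: [0.0, 0.999, 0.047, 0.0]
wrist_force: [0.7, -2.3, 0.3]
opening: 0.0
grasp_force: 0.0
t 1.8 world [ 0.4706 -0.102   0.2193] LOCAL mm [-60.6  -9.3 219.3] yawx 0.094 z [ 0. -0. -1.] F [ 0.7 -2.3  0.3] open 0.0 tip 0.011 q [-0.46 -0.03  1.83 -0.    1.34  1.02]
```

```bash
python3 -m handwheel '[[0,0,0,0.033,-0.015,0.05,0],[0,0,0,0.033,-0.015,0.09,0],[0,0,0,0,0,0.09,0],[0,0,0,0,0,0.09,0],[0,0,0,0,0,0.068,0],[0,0,0,0.035,0,0,0],[0,0,0,0.035,-0.007,0,0],[0,0,0,0,0,0,0]]'; python3 st.py
```

```text
time_s: 2.6
eef_pos: [0.5116, -0.0891, 0.1047]
eef_rot: [0.001, 0.999, 0.047, 0.002]
wrist_force: [0.0, -0.3, 1.3]
opening: 0.0
grasp_force: 0.0
t 2.6 world [ 0.5116 -0.0891  0.1047] LOCAL mm [-18.6  -0.3 104.7] yawx 0.094 z [ 0.004 -0.001 -1.   ] F [ 0.  -0.3  1.3] open 0.0 tip 0.011 q [-0.4   0.19  1.85  0.    1.1   1.08]
```

```bash
python3 -m handwheel '[[0,0,0,0.0213,-0.004,0,0],[0,0,0,0.0213,-0.004,0,0],[0,0,0,0.0213,-0.004,0,0],[0,0,0,0.0213,-0.004,0,0],[0,0,0,0.0227,0.008,0,0],[0,0,0,0.0227,0.009,0,0],[0,0,0,0.0227,0.009,0,0],[0,0,0,0.0227,0.01,0,0]]'; python3 st.py
python3 -m handwheel '[[0,0,0,0.012,0.011,0,0],[0,0,0,0.012,0.011,0,0],[0,0,0,0.011,0.012,0,0],[0,0,0,0.009,0.012,0,0],[0,0,0,0.008,0.013,0,0],[0,0,0,0.007,0.013,0,0],[0,0,0,0.006,0.012,0,0],[0,0,0,0,0,0,0]]'; python3 st.py
```

```text
time_s: 3.4
eef_pos: [0.5624, -0.0898, 0.1027]
eef_rot: [-0.0, 0.999, 0.047, -0.0]
wrist_force: [-1.4, 0.1, 1.6]
opening: -0.001
grasp_force: 0.6
t 3.4 world [ 0.5624 -0.0898  0.1027] LOCAL mm [ 31.9  -5.8 102.7] yawx 0.094 z [-0.  0. -1.] F [-1.4  0.1  1.6] open -0.001 tip 0.011 q [-0.37  0.3   1.72  0.    1.13  1.11]
time_s: 4.2
eef_pos: [0.5842, -0.1136, 0.103]
eef_rot: [0.0, 0.999, 0.047, 0.0]
wrist_force: [-0.2, -0.2, 1.0]
opening: -0.001
grasp_force: 0.2
t 4.2 world [ 0.5842 -0.1136  0.103 ] LOCAL mm [ 51.3 -31.6 103. ] yawx 0.093 z [ 0.001 -0.    -1.   ] F [-0.2 -0.2  1. ] open -0.001 tip 0.011 q [-0.39  0.35  1.65 -0.    1.14  1.09]
```

```bash
python3 -m handwheel '[[0,0,0,0.003,0.007,0,0],[0,0,0,0.003,0.007,0,0],[0,0,0,0,0.006,0,0],[0,0,0,0,0,0,0],[0,0,0,0,0,0,0],[0,0,0,0,0,0,0],[0,0,0,0,0,0,0],[0,0,0,0,0,0,0]]'; python3 st.py
python3 - <<'E'
from h import *
im=ctrl.camera("side")[130:250,215:365];cv2.imwrite("pics/cov1.png",cv2.resize(im,(750,600),interpolation=cv2.INTER_CUBIC))
for c in(1.3,1.4,1.5,1.6):print(c,((proj("side",fix([.5301,-.087,.0949],(.055*np.sin(c),.055*np.cos(c)-.055,.114)))-[215,130]+.5)*5-.5).round())
E
```

```text
time_s: 5.0
eef_pos: [0.5861, -0.1188, 0.1029]
eef_rot: [0.0, 0.999, 0.047, 0.0]
wrist_force: [-0.1, 0.6, 0.3]
opening: 0.0
grasp_force: 0.2
t 5.0 world [ 0.5861 -0.1188  0.1029] LOCAL mm [ 52.7 -37.  102.9] yawx 0.094 z [ 0. -0. -1.] F [-0.1  0.6  0.3] open 0.0 tip 0.011 q [-0.4   0.36  1.64 -0.    1.15  1.08]
1.3 [168. 177.]
1.4 [166. 170.]
1.5 [165. 163.]
1.6 [165. 155.]
```

View pics/cov1.png

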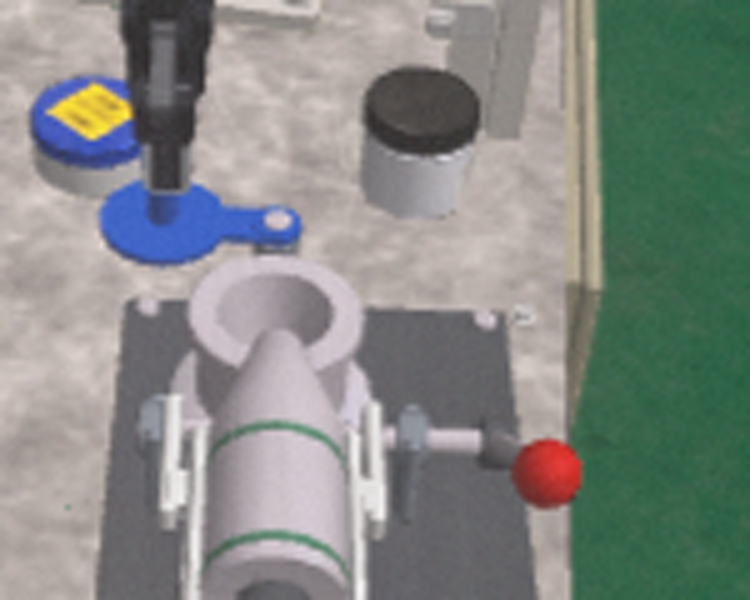

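The cover is nearly open: disc centre (163,222), pivot (278,220), so c is about 1.5. I push on until I feel the stop.

```bash
python3 -m handwheel '[[0,0,0,0,0.004,0,0],[0,0,0,0,0.004,0,0],[0,0,0,0,0.004,0,0],[0,0,0,0,0.004,0,0],[0,0,0,0,0,0,0],[0,0,0,0,0,0,0],[0,0,0,0,0,0,0],[0,0,0,0,0,0,0]]'; python3 st.py
```

```text
time_s: 5.85
eef_pos: [0.5862, -0.1205, 0.1027]
eef_rot: [-0.002, 0.999, 0.047, -0.0]
wrist_force: [-0.3, 11.0, 3.6]
opening: -0.001
grasp_force: 5.1
t 5.85 world [ 0.5862 -0.1205  0.1027] LOCAL mm [ 52.7 -38.7 102.7] yawx 0.095 z [-0.001  0.005 -1.   ] F [-0.3 11.   3.6] open -0.001 tip 0.011 q [-0.4   0.36  1.64  0.    1.15  1.07]
```

```bash
python3 -m handwheel '[[0,0,0,0,-0.02,0,0],[0,0,0,0,-0.03,-0.03,0],[0,0,0,0,0,-0.11,0],[0,0,0,0,0,-0.11,0],[0,0,0,0,0,-0.11,0],[0,0,0,0,0,-0.11,0],[0,0,0,-0.085,-0.1,0,0.4],[0,0,0,-0.085,-0.1,0,0.4]]'; 
python3 -m handwheel '[[0,0,0,-0.085,-0.1,0,0.4],[0,0,0,-0.085,-0.1,0,0.4],[0,0,0,-0.085,-0.1,0,0.4],[0,0,0,-0.085,-0.1,0,0.4],[0,0,0,0,0,0,0.4],[0,0,0,0,0,0,0.4],[0,0,0,0,0,0,0.4],[0,0,0,0,0,0,0.4]]';python3 st.py
```

```text
time_s: 6.65
eef_pos: [0.529, -0.054, 0.2459]
eef_rot: [0.001, 0.999, 0.046, 0.002]
wrist_force: [0.3, 0.3, 0.0]
opening: 0.334
grasp_force: 0.0
time_s: 7.45
eef_pos: [0.4166, 0.0555, 0.2441]
eef_rot: [0.0, 0.999, 0.046, 0.0]
wrist_force: [-0.1, -0.1, -0.7]
opening: 0.398
grasp_force: 0.0
t 7.45 world [0.4166 0.0555 0.2441] LOCAL mm [-99.5 152.6 244.1] yawx 0.093 z [ 0. -0. -1.] F [-0.1 -0.1 -0.7] open 0.398 tip 0.011 q [-0.15 -0.21  1.94 -0.    1.41  1.33]
```

```bash
python3 -m handwheel '[[0,0,0,0,-0.028,0,0.4],[0,0,0,0,0,0.06,0.4],[0,0,0,0,0,0.06,0.4],[0,0,0,0,0,0.06,0.4],[0,0,0,0,0,0.06,0.4],[0,0,0,0,0,0.05,0.4],[0,0,0,0,0,0.04,0.4],[0,0,0,0,0,0,0.4]]'; python3 st.py
python3 - <<'E'
from h import *
a=ctrl.camera("side")[150:250,240:365];b=ctrl.camera("scene")[170:290,180:330]
cv2.imwrite("pics/lev.png",np.hstack([cv2.resize(a,(400,320),interpolation=3),cv2.resize(b,(400,320),interpolation=3)]))
E
```

```text
time_s: 8.25
eef_pos: [0.414, 0.0648, 0.1432]
eef_rot: [-0.0, 0.999, 0.047, -0.002]
wrist_force: [-0.3, 1.0, 0.3]
opening: 0.396
grasp_force: 0.0
t 8.25 world [0.414  0.0648 0.1432] LOCAL mm [-101.2  162.1  143.2] yawx 0.093 z [-0.004  0.001 -1.   ] F [-0.3  1.   0.3] open 0.396 tip 0.011 q [-0.13 -0.09  2.05  0.    1.18  1.35]
```

View pics/lev.png

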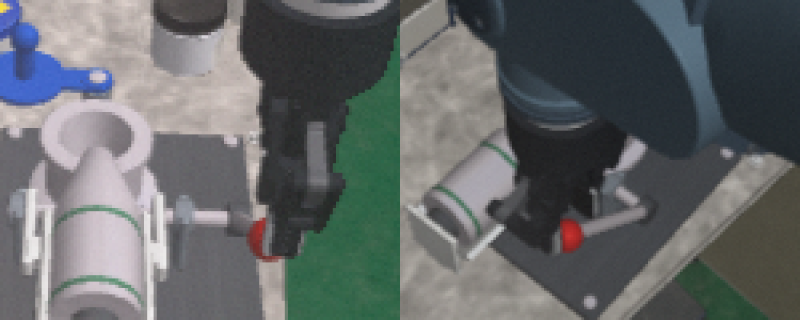

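Run:
```python
from st import *
for nm,L in dict(ball=(-.1,.161,.144),tip_out=(-.1012,.162+.017+.0145,.137),tip_in=(-.1012,.162+.017,.137),tipL=(-.0902,.162+.03,.137),tipR=(-.1122,.162+.03,.137)).items():
    print(nm,((proj("side",fix(P,L))-[240,150])*3.2).round(),((proj("scene",fix(P,L))-[180,170])*2.667+[400,0]).round())
```

```text
ball [270. 235.] [566. 234.]
tip_out [276. 286.] [539. 268.]
tip_in [274. 267.] [552. 255.]
tipL [257. 283.] [530. 259.]
tipR [295. 285.] [551. 275.]
```

Run:
```python
from h import *
a=ctrl.camera("side")[200:245,305:355];b=ctrl.camera("scene")[235:280,215:265]
cv2.imwrite("pics/lev2.png",np.hstack([cv2.resize(np.clip(x.astype(float)*1.6,0,255).astype(np.uint8),(400,360),interpolation=3) for x in(a,b)]))
```

```text
(no output)
```

View pics/lev2.png

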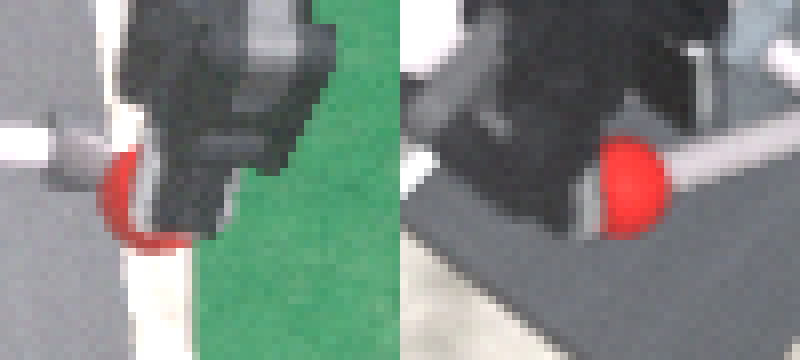

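Run:
```python
from st import *
for y in(.174,.179,.185):
  for z in (.137,.145,.153):
    print(y,z,"side",proj("side",fix(P,(-.0902,y,z))).round(1),proj("side",fix(P,(-.1122,y,z))).round(1),"scene",proj("scene",fix(P,(-.1122,y,z))).round(1))
print("obs side L (323.1,228.7) R ~(333.5,228.5); scene (238.7,264.6)")
```

```text
0.174 0.137 side [319.3 231. ] [331.2 231.5] scene [242.6 267.2]
0.174 0.145 side [319.9 228.1] [331.9 228.6] scene [242.5 265.3]
0.174 0.153 side [320.5 225.2] [332.6 225.7] scene [242.5 263.3]
0.179 0.137 side [319.6 233.1] [331.5 233.6] scene [241.  268.9]
0.179 0.145 side [320.2 230.2] [332.2 230.7] scene [240.9 266.9]
0.179 0.153 side [320.8 227.3] [332.9 227.8] scene [240.8 265. ]
0.185 0.137 side [319.8 235.6] [331.9 236.1] scene [239.1 270.9]
0.185 0.145 side [320.4 232.7] [332.6 233.2] scene [239. 269.]
0.185 0.153 side [321.  229.7] [333.3 230.3] scene [238.9 267. ]
obs side L (323.1,228.7) R ~(333.5,228.5); scene (238.7,264.6)
```

The fingertips stand higher than I assumed: about 0.150, level with the ball's upper half. I lower 10 mm and shift +3 mm in x, then print the arc table.

```bash
python3 -m handwheel '[[0,0,0,0.005,0,0.01,0.4],[0,0,0,0.005,0,0.01,0.4],[0,0,0,0,0,0.01,0.4],[0,0,0,0,0,0,0.4],[0,0,0,0,0,0,0.4],[0,0,0,0,0,0,0.4],[0,0,0,0,0,0,0.4],[0,0,0,0,0,0,0.4]]'; python3 st.py
python3 - <<'E'
import numpy as np
q=np.arange(0,91,10);t=np.radians(q+42);y=57+140*np.cos(t);z=50+140*np.sin(t)
for i in range(9):print(q[i],"->",q[i+1],"TCP",round(y[i+1]-4,1),round(z[i+1]-10,1),"row y,z",round(-(y[i+1]-y[i])/8/300,4),round(-(z[i+1]-z[i])/8/300,4))
E
```

```text
time_s: 9.25
eef_pos: [0.4182, 0.0649, 0.136]
eef_rot: [0.0, 0.999, 0.047, 0.0]
wrist_force: [0.2, 0.3, -0.5]
opening: 0.397
grasp_force: 0.0
t 9.25 world [0.4182 0.0649 0.136 ] LOCAL mm [-97.  161.8 136. ] yawx 0.094 z [ 0. -0. -1.] F [ 0.2  0.3 -0.5] open 0.397 tip 0.011 q [-0.13 -0.07  2.05  0.    1.16  1.35]
0 -> 10 TCP 139.2 150.3 row y,z 0.0074 -0.0069
10 -> 20 TCP 118.7 163.6 row y,z 0.0085 -0.0055
20 -> 30 TCP 96.3 173.1 row y,z 0.0094 -0.004
30 -> 40 TCP 72.5 178.6 row y,z 0.0099 -0.0023
40 -> 50 TCP 48.1 179.9 row y,z 0.0102 -0.0005
50 -> 60 TCP 23.9 176.9 row y,z 0.0101 0.0012
60 -> 70 TCP 0.6 169.8 row y,z 0.0097 0.003
70 -> 80 TCP -21.2 158.7 row y,z 0.0091 0.0046
80 -> 90 TCP -40.7 144.0 row y,z 0.0081 0.0061
```

```bash
python3 -m handwheel '[[0,0,0,0,0.0094,-0.006,0.4],[0,0,0,0,0.0094,-0.006,0.4],[0,0,0,0,0.0094,-0.006,0.4],[0,0,0,0,0.0094,-0.006,0.4],[0,0,0,0,0.0094,-0.006,0.4],[0,0,0,0,0.0094,-0.006,0.4],[0,0,0,0,0.0094,-0.006,0.4],[0,0,0,0,0.0094,-0.006,0.4]]'; python3 st.py
```

```text
time_s: 10.05
eef_pos: [0.4202, 0.0422, 0.1505]
eef_rot: [-0.0, 0.999, 0.047, 0.0]
wrist_force: [-0.3, 0.3, 0.8]
opening: 0.395
grasp_force: 0.0
t 10.05 world [0.4202 0.0422 0.1505] LOCAL mm [-97.1 139.  150.5] yawx 0.094 z [ 0.  0. -1.] F [-0.3  0.3  0.8] open 0.395 tip 0.011 q [-0.18 -0.1   2.04  0.    1.2   1.29]
```

```bash
cat > ball.py <<'E'
from st import *
def ball():
  for n in("side","scene"):
    im=ctrl.camera(n);hsv=cv2.cvtColor(im,cv2.COLOR_BGR2HSV);r=np.zeros(im.shape[:2],np.uint8)
    (r[140:260,250:350] if n=="side" else r[190:300,200:340]).fill(1)
    red=(((hsv[...,0]<8)|(hsv[...,0]>172))&(hsv[...,1]>150)&(hsv[...,2]>60)).astype(np.uint8)*r
    k,l,st,c=cv2.connectedComponentsWithStats(red)
    if k<2: print(n,"none");continue
    i=1+st[1:,4].argmax();print(n,st[i],c[i].round(1))
  for q in range(0,91,10):
    t=np.radians(q+42);L=(-.1,.057+.14*np.cos(t),.05+.14*np.sin(t));print(q,proj("side",fix(P,L)).round(),proj("scene",fix(P,L)).round(),end="; ")
if __name__=="__main__":ball()
E
python3 ball.py
python3 - <<'E'
from h import *
a=ctrl.camera("side")[190:245,295:355];b=ctrl.camera("scene")[225:280,215:275]
cv2.imwrite("pics/lev3.png",np.hstack([cv2.resize(np.clip(x.astype(float)*1.6,0,255).astype(np.uint8),(400,367),interpolation=3) for x in(a,b)]))
E
```

```text
side [318 218  13  13 131] [324.3 224. ]
scene [237 254  11  10  92] [242.1 258.4]
0 [324. 224.] [242. 258.]; 10 [325. 211.] [248. 248.]; 20 [325. 198.] [254. 238.]; 30 [324. 186.] [261. 228.]; 40 [324. 176.] [268. 220.]; 50 [323. 167.] [276. 212.]; 60 [321. 161.] [283. 206.]; 70 [320. 157.] [289. 201.]; 80 [318. 155.] [294. 199.]; 90 [317. 155.] [299. 197.];
```

View pics/lev3.png

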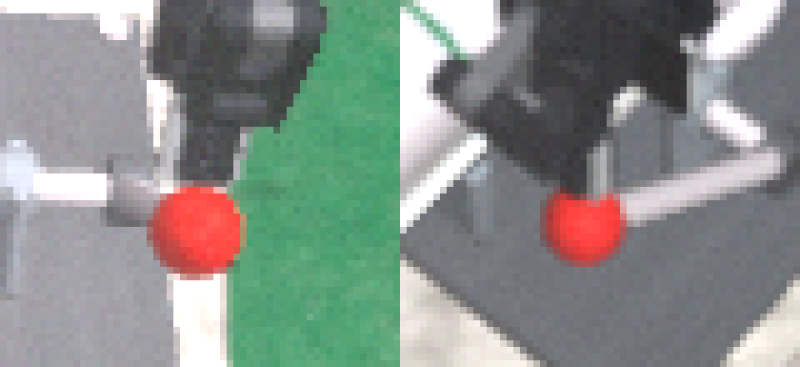

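```bash
python3 - <<'E'
from st import *
for y in(-.037,-.0225):
  for z in(.092,.1,.108,.116): print(y,z,((proj("side",fix(P,(.0527,y,z)))-[215,130]+.5)*5-.5).round())
E
python3 -m handwheel '[[0,0,0,0,0,-0.1,0.4],[0,0,0,0,0,-0.1,0],[0,0,0,0,-0.12,0,0],[0,0,0,0,-0.12,0,0],[0,0,0,0,0,0,0],[0,0,0,0,0,0,0],[0,0,0,0,0,0,0],[0,0,0,0,0,0,0]]'; python3 st.py
```

```text
-0.037 0.092 [168. 218.]
-0.037 0.1 [168. 205.]
-0.037 0.108 [168. 192.]
-0.037 0.116 [168. 178.]
-0.0225 0.092 [166. 239.]
-0.0225 0.1 [166. 225.]
-0.0225 0.108 [166. 212.]
-0.0225 0.116 [166. 198.]
time_s: 11.05
eef_pos: [0.4136, 0.1133, 0.2101]
eef_rot: [0.0, 0.999, 0.046, -0.0]
wrist_force: [-0.2, 0.2, 0.1]
opening: 0.002
grasp_force: 0.0
t 11.05 world [0.4136 0.1133 0.2101] LOCAL mm [-97.  210.5 210.1] yawx 0.093 z [-0. -0. -1.] F [-0.2  0.2  0.1] open 0.002 tip 0.011 q [-0.01 -0.15  1.96 -0.    1.33  1.47]
```

Run:
```python
from st import *
o=ctrl.get_obs()["eef_pos"];out=[]
for n in("side","scene"):
    im=np.clip(ctrl.camera(n).astype(float)*1.6,0,255).astype(np.uint8);c=proj(n,o).round().astype(int)-[25,28]
    a=cv2.resize(im[c[1]:c[1]+56,c[0]:c[0]+50],(400,448),interpolation=3)
    for dz,col in((0,(0,255,255)),(-.011,(0,0,255)),(.01,(0,255,0)),(.02,(255,255,0))):
        for dy in(-.0145,.0145):
            p=(proj(n,fix(P,(-.097,.2105+dy,o[2]+dz)))-c+.5)*8;cv2.circle(a,tuple(p.astype(int)),3,col,-1)
    out.append(a)
cv2.imwrite("pics/fing.png",np.hstack(out))
```

```text
(no output)
```

View pics/fing.png

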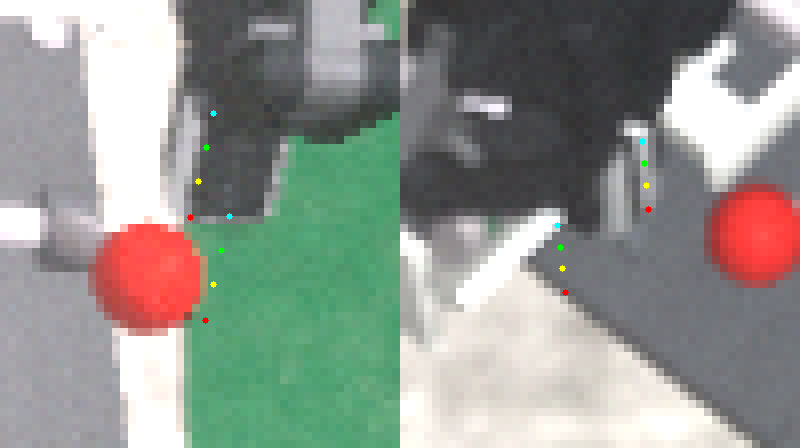

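Run:
```python
from st import *
o=ctrl.get_obs()["eef_pos"]
C={n:proj(n,o).round()-[25,28] for n in("side","scene")}
def tri(L):
    A=[];b=[]
    for n,u in L:
        q,d=ray(n,u);d/=np.linalg.norm(d);M=np.eye(3)-np.outer(d,d);A.append(M);b.append(M@q)
    X,r=np.linalg.lstsq(np.vstack(A),np.concatenate(b),rcond=None)[:2];return X,r**.5
for s in((268,215),(278,205)):
  for c in((612,235),(625,232)):
    X,r=tri([("side",C["side"]+np.array(s)/8-.5),("scene",C["scene"]+(np.array(c)-[400,0])/8-.5)]);d=R.from_euler('z',-P[2]).apply(X-[*P[:2],0])
    print(s,c,(d*1e3).round(1),r.round(4))
m=ctrl.camera_model("wrist");print(np.round(m["cam_to_world"],3).tolist(),np.round(m["camera_matrix"],1).tolist())
```

```text
(268, 215) (612, 235) [-106.2  217.1  223.7] [0.0012]
(268, 215) (625, 232) [-106.9  213.7  220.6] [0.0017]
(278, 205) (612, 235) [-107.6  218.3  227.5] [0.0007]
(278, 205) (625, 232) [-108.3  214.9  224.5] [0.0012]
[[0.092, 0.947, 0.308, 0.492], [-0.996, 0.087, 0.029, 0.121], [0.0, -0.309, 0.951, 0.364], [0.0, 0.0, 0.0, 1.0]] [[297.3, 0.0, 261.6], [0.0, 297.3, 189.4], [0.0, 0.0, 1.0]]
```

The pad bottoms triangulate to z = 0.222 with the TCP at 0.210. The real tips are therefore about 12 mm above the TCP, which explains why the finger passed over the ball. I push with the shut fingers from the +y side, set lower.

```bash
python3 -m handwheel '[[0,0,0,-0.01,0,0.06,0],[0,0,0,0,0,0.06,0],[0,0,0,0,0,0.06,0],[0,0,0,0,0,0.06,0],[0,0,0,0,0,0.053,0],[0,0,0,0,0.02,0,0],[0,0,0,0,0.02,0,0],[0,0,0,0,0.02,0,0]]'; python3 st.py
python3 -m handwheel '[[0,0,0,0,0.01,-0.003,0],[0,0,0,0,0.01,-0.005,0],[0,0,0,0,0.009,-0.006,0],[0,0,0,0,0.009,-0.006,0],[0,0,0,0,0.008,-0.006,0],[0,0,0,0,0,0,0],[0,0,0,0,0,0,0],[0,0,0,0,0,0,0]]'; python3 st.py; python3 ball.py
```

```text
time_s: 11.95
eef_pos: [0.4131, 0.0951, 0.1234]
eef_rot: [0.0, 0.999, 0.047, 0.001]
wrist_force: [-0.3, 0.3, 0.4]
opening: 0.001
grasp_force: 0.0
t 11.95 world [0.4131 0.0951 0.1234] LOCAL mm [-99.2 192.3 123.4] yawx 0.093 z [ 0.002 -0.    -1.   ] F [-0.3  0.3  0.4] open 0.001 tip 0.011 q [-0.06 -0.05  2.06 -0.    1.13  1.42]
time_s: 12.75
eef_pos: [0.4137, 0.0838, 0.131]
eef_rot: [-0.002, 0.999, 0.047, 0.001]
wrist_force: [-2.4, 8.8, 5.5]
opening: -0.002
grasp_force: 5.0
t 12.75 world [0.4137 0.0838 0.131 ] LOCAL mm [-99.7 181.1 131. ] yawx 0.094 z [ 0.001  0.003 -1.   ] F [-2.4  8.8  5.5] open -0.002 tip 0.011 q [-0.09 -0.07  2.06  0.    1.15  1.39]
side [319 216   3   9  14] [319.6 219.6]
scene [243 250   7  12  59] [245.7 256.1]
0 [324. 224.] [242. 258.]; 10 [325. 211.] [248. 248.]; 20 [325. 198.] [254. 238.]; 30 [324. 186.] [261. 228.]; 40 [324. 176.] [268. 220.]; 50 [323. 167.] [276. 212.]; 60 [321. 161.] [283. 206.]; 70 [320. 157.] [289. 201.]; 80 [318. 155.] [294. 199.]; 90 [317. 155.] [299. 197.];
```

```bash
python3 -m handwheel '[[0,0,0,0,0.006,-0.0046,0],[0,0,0,0,0.006,-0.0046,0],[0,0,0,0,0.006,-0.0046,0],[0,0,0,0,0.006,-0.0046,0],[0,0,0,0,0.006,-0.0046,0],[0,0,0,0,0.006,-0.0046,0],[0,0,0,0,0.006,-0.0046,0],[0,0,0,0,0.006,-0.0046,0]]'; python3 -m handwheel '[[0,0,0,0,0.0085,-0.0058,0],[0,0,0,0,0.0085,-0.0058,0],[0,0,0,0,0.0085,-0.0058,0],[0,0,0,0,0.0085,-0.0058,0],[0,0,0,0,0.0085,-0.0056,0],[0,0,0,0,0.0085,-0.0055,0],[0,0,0,0,0.0085,-0.0055,0],[0,0,0,0,0.0085,-0.0055,0]]'; python3 st.py; python3 ball.py|head -2
```

```text
time_s: 13.65
eef_pos: [0.415, 0.0712, 0.1429]
eef_rot: [-0.003, 0.999, 0.047, 0.001]
wrist_force: [-5.9, 17.4, 14.6]
opening: 0.001
grasp_force: 10.9
time_s: 14.45
eef_pos: [0.417, 0.051, 0.1576]
eef_rot: [-0.003, 0.999, 0.047, 0.001]
wrist_force: [-8.6, 17.2, 23.5]
opening: 0.001
grasp_force: 13.1
t 14.45 world [0.417  0.051  0.1576] LOCAL mm [-99.5 148.1 157.6] yawx 0.094 z [ 0.001  0.007 -1.   ] F [-8.6 17.2 23.5] open 0.001 tip 0.011 q [-0.17 -0.11  2.04  0.01  1.21  1.31]
side [319 196   2   6   8] [319.5 198.5]
scene [253 234   6  12  49] [255.7 239.6]
```

The contact is wedging upward (Fz > Fy), so the tip is too high on the ball. I ease back and go lower before continuing.

```bash
python3 -m handwheel '[[0,0,0,0,-0.005,0.004,0],[0,0,0,0,-0.005,0.006,0],[0,0,0,0,-0.003,0.006,0],[0,0,0,0,0,0.006,0],[0,0,0,0,0,0.006,0],[0,0,0,0,0,0.006,0],[0,0,0,0,0,0.006,0],[0,0,0,0,0,0,0]]'; python3 st.py; python3 ball.py|head -2
```

```text
time_s: 15.35
eef_pos: [0.4162, 0.0614, 0.1493]
eef_rot: [-0.01, 0.999, 0.047, 0.001]
wrist_force: [-27.3, 49.5, 64.8]
opening: -0.002
grasp_force: 36.8
t 15.35 world [0.4162 0.0614 0.1493] LOCAL mm [-99.3 158.5 149.3] yawx 0.095 z [ 0.     0.019 -1.   ] F [-27.3  49.5  64.8] open -0.002 tip 0.011 q [-0.15 -0.1   2.05  0.02  1.2   1.32]
side [319 203   2   6   8] [319.4 205.2]
scene [250 240   6  11  52] [252.4 245.2]
```

The force lies along the lever: the pad sticks to the ball, and my path lagged behind the rolling of the ball's surface. I back off gently so that the cradle follows down to rest, then restart lower and let the finger rise relative to the ball by 13 mm per rad, so the contact rolls.

```bash
python3 -m handwheel '[[0,0,0,0,-0.016,-0.008,0],[0,0,0,0,-0.016,0,0],[0,0,0,0,-0.016,0,0],[0,0,0,0,-0.016,0.004,0],[0,0,0,0,-0.018,0.004,0],[0,0,0,0,-0.02,0.004,0],[0,0,0,0,-0.025,0,0],[0,0,0,0,-0.03,0,0]]'; python3 st.py; python3 ball.py|head -2
```

```text
time_s: 16.25
eef_pos: [0.4119, 0.0985, 0.1415]
eef_rot: [0.0, 0.999, 0.047, -0.0]
wrist_force: [0.6, 0.3, 0.3]
opening: -0.006
grasp_force: 0.0
t 16.25 world [0.4119 0.0985 0.1415] LOCAL mm [-100.1  195.9  141.5] yawx 0.093 z [-0. -0. -1.] F [0.6 0.3 0.3] open -0.006 tip 0.011 q [-0.05 -0.08  2.05 -0.    1.17  1.43]
side [318 218   5  11  30] [320.4 222.8]
scene [238 252  10  12  97] [242.7 257.9]
```

```bash
python3 -m handwheel '[[0,0,0,0,0,0.03,0],[0,0,0,0,0,0.04,0],[0,0,0,0,0,0.045,0],[0,0,0,0,0.02,0,0],[0,0,0,0,0.018,0,0],[0,0,0,0,0,0,0],[0,0,0,0,0,0,0],[0,0,0,0,0,0,0]]';python3 st.py; python3 -m handwheel '[[0,0,0,0,0.0074,-0.0076,0],[0,0,0,0,0.0074,-0.0076,0],[0,0,0,0,0.0074,-0.0076,0],[0,0,0,0,0.0074,-0.0076,0],[0,0,0,0,0.0074,-0.0076,0],[0,0,0,0,0.0074,-0.0076,0],[0,0,0,0,0.0074,-0.0076,0],[0,0,0,0,0.0074,-0.0076,0]]'; python3 st.py; python3 ball.py|head -2
```

```text
time_s: 17.15
eef_pos: [0.4115, 0.0884, 0.107]
eef_rot: [-0.002, 0.999, 0.046, -0.002]
wrist_force: [-5.4, 10.8, 3.5]
opening: 0.002
grasp_force: 5.4
t 17.15 world [0.4115 0.0884 0.107 ] LOCAL mm [-101.5  185.8  107. ] yawx 0.093 z [-0.003  0.004 -1.   ] F [-5.4 10.8  3.5] open 0.002 tip 0.011 q [-0.07 -0.03  2.08  0.    1.09  1.4 ]
time_s: 17.95
eef_pos: [0.4132, 0.0705, 0.1254]
eef_rot: [-0.002, 0.999, 0.047, -0.002]
wrist_force: [-5.8, 8.2, 4.2]
opening: 0.003
grasp_force: 4.3
t 17.95 world [0.4132 0.0705 0.1254] LOCAL mm [-101.5  167.9  125.4] yawx 0.093 z [-0.003  0.003 -1.   ] F [-5.8  8.2  4.2] open 0.003 tip 0.011 q [-0.12 -0.06  2.07  0.    1.14  1.36]
side [319 206   2   7  11] [319.5 209.4]
scene [249 246   5   7  28] [251.1 248.9]
```

```bash
python3 -m handwheel '[[0,0,0,0,0.0085,-0.0067,0],[0,0,0,0,0.0085,-0.0067,0],[0,0,0,0,0.0085,-0.0066,0],[0,0,0,0,0.0085,-0.0065,0],[0,0,0,0,0.0085,-0.0065,0],[0,0,0,0,0.0085,-0.0064,0],[0,0,0,0,0.0085,-0.0063,0],[0,0,0,0,0.0085,-0.0062,0]]';python3 -m handwheel '[[0,0,0,0,0.0075,-0.0045,0],[0,0,0,0,0.0075,-0.0044,0],[0,0,0,0,0.0075,-0.0042,0],[0,0,0,0,0.0075,-0.004,0],[0,0,0,0,0.0075,-0.004,0],[0,0,0,0,0.0075,-0.0038,0],[0,0,0,0,0.0075,-0.0037,0],[0,0,0,0,0.0075,-0.0036,0]]'; python3 st.py; python3 ball.py|head -2
```

```text
time_s: 18.85
eef_pos: [0.4156, 0.0493, 0.141]
eef_rot: [-0.001, 0.999, 0.047, -0.001]
wrist_force: [-3.4, 3.9, 0.8]
opening: 0.005
grasp_force: 2.3
time_s: 19.65
eef_pos: [0.4178, 0.031, 0.1505]
eef_rot: [-0.0, 0.999, 0.047, -0.001]
wrist_force: [-3.1, 1.7, 0.2]
opening: -0.003
grasp_force: 1.6
t 19.65 world [0.4178 0.031  0.1505] LOCAL mm [-100.7  128.1  150.5] yawx 0.093 z [-0.001  0.001 -1.   ] F [-3.1  1.7  0.2] open -0.003 tip 0.011 q [-0.21 -0.1   2.05  0.    1.2   1.27]
side [319 185   2   5   9] [319.4 187.2]
scene [260 226   7   9  40] [263.4 230.1]
```

```bash
python3 -m handwheel '[[0,0,0,0,0.005,-0.002,0],[0,0,0,0,0.005,-0.002,0],[0,0,0,0,0.005,-0.002,0],[0,0,0,0,0.005,-0.002,0],[0,0,0,0,0.005,-0.0019,0],[0,0,0,0,0.005,-0.0019,0],[0,0,0,0,0.005,-0.0018,0],[0,0,0,0,0.005,-0.0018,0]]';python3 -m handwheel '[[0,0,0,0,0.005,-0.0016,0],[0,0,0,0,0.005,-0.0016,0],[0,0,0,0,0.005,-0.0015,0],[0,0,0,0,0.005,-0.0015,0],[0,0,0,0,0.005,-0.0014,0],[0,0,0,0,0.005,-0.0014,0],[0,0,0,0,0.005,-0.0012,0],[0,0,0,0,0.005,-0.0012,0]]'; python3 st.py; python3 ball.py|head -2
```

```text
time_s: 20.55
eef_pos: [0.4194, 0.0189, 0.1552]
eef_rot: [0.0, 0.999, 0.047, -0.0]
wrist_force: [-2.0, 2.7, -0.6]
opening: 0.002
grasp_force: 1.3
time_s: 21.35
eef_pos: [0.4206, 0.007, 0.1587]
eef_rot: [0.0, 0.999, 0.047, 0.0]
wrist_force: [-1.7, 2.1, -0.8]
opening: 0.002
grasp_force: 1.2
t 21.35 world [0.4206 0.007  0.1587] LOCAL mm [-100.1  103.9  158.7] yawx 0.094 z [ 0. -0. -1.] F [-1.7  2.1 -0.8] open 0.002 tip 0.011 q [-0.27 -0.11  2.04 -0.    1.22  1.21]
side [318 174   2   5   8] [318.6 176.4]
scene [268 216   6  10  43] [270.9 220.7]
```

```bash
python3 -m handwheel '[[0,0,0,0,0.005,-0.0012,0],[0,0,0,0,0.005,-0.0011,0],[0,0,0,0,0.005,-0.001,0],[0,0,0,0,0.005,-0.001,0],[0,0,0,0,0.005,-0.0009,0],[0,0,0,0,0.005,-0.0008,0],[0,0,0,0,0.005,-0.0007,0],[0,0,0,0,0.005,-0.0006,0]]';python3 -m handwheel '[[0,0,0,0,0.005,-0.0005,0],[0,0,0,0,0.005,-0.0005,0],[0,0,0,0,0.005,-0.0004,0],[0,0,0,0,0.005,-0.0003,0],[0,0,0,0,0.005,-0.0002,0],[0,0,0,0,0.005,-0.0002,0],[0,0,0,0,0.005,-0.0001,0],[0,0,0,0,0.005,0,0]]'; python3 st.py; python3 ball.py|head -2
```

```text
time_s: 22.25
eef_pos: [0.4218, -0.005, 0.161]
eef_rot: [0.0, 0.999, 0.047, 0.0]
wrist_force: [-0.9, 1.1, 0.4]
opening: 0.001
grasp_force: 1.1
time_s: 23.05
eef_pos: [0.423, -0.0169, 0.1616]
eef_rot: [0.0, 0.999, 0.047, 0.0]
wrist_force: [-0.1, 3.3, 2.6]
opening: -0.003
grasp_force: 1.7
t 23.05 world [ 0.423  -0.0169  0.1616] LOCAL mm [-100.    80.   161.6] yawx 0.094 z [ 0. -0. -1.] F [-0.1  3.3  2.6] open -0.003 tip 0.011 q [-0.32 -0.11  2.03  0.    1.22  1.15]
side [317 165   2   5   6] [317.8 167.2]
scene [275 208   6  10  42] [277.8 213. ]
```

```bash
python3 -m handwheel '[[0,0,0,0,0.005,0,0],[0,0,0,0,0.005,0,0],[0,0,0,0,0.005,0.0001,0],[0,0,0,0,0.005,0.0002,0],[0,0,0,0,0.005,0.0003,0],[0,0,0,0,0.005,0.0003,0],[0,0,0,0,0.005,0.0004,0],[0,0,0,0,0.005,0.0005,0]]';python3 -m handwheel '[[0,0,0,0,0.005,0.0005,0],[0,0,0,0,0.005,0.0006,0],[0,0,0,0,0.005,0.0007,0],[0,0,0,0,0.005,0.0008,0],[0,0,0,0,0.005,0.0008,0],[0,0,0,0,0.005,0.0009,0],[0,0,0,0,0.005,0.001,0],[0,0,0,0,0.005,0.001,0]]'; python3 st.py; python3 ball.py
```

```text
time_s: 23.95
eef_pos: [0.4239, -0.0289, 0.1609]
eef_rot: [0.0, 0.999, 0.047, -0.0]
wrist_force: [-0.2, 3.5, 2.2]
opening: 0.002
grasp_force: 1.3
time_s: 24.75
eef_pos: [0.425, -0.0408, 0.159]
eef_rot: [0.0, 0.999, 0.047, -0.0]
wrist_force: [-0.6, 2.4, 1.3]
opening: 0.003
grasp_force: 1.1
t 24.75 world [ 0.425  -0.0408  0.159 ] LOCAL mm [-100.2   55.9  159. ] yawx 0.094 z [-0. -0. -1.] F [-0.6  2.4  1.3] open 0.003 tip 0.011 q [-0.38 -0.1   2.02 -0.    1.21  1.1 ]
side [316 159   2   4   7] [316.6 160.7]
scene [282 202   6  10  40] [284.7 207. ]
0 [324. 224.] [242. 258.]; 10 [325. 211.] [248. 248.]; 20 [325. 198.] [254. 238.]; 30 [324. 186.] [261. 228.]; 40 [324. 176.] [268. 220.]; 50 [323. 167.] [276. 212.]; 60 [321. 161.] [283. 206.]; 70 [320. 157.] [289. 201.]; 80 [318. 155.] [294. 199.]; 90 [317. 155.] [299. 197.];
```

```bash
python3 -m handwheel '[[0,0,0,0,0.0055,0.0007,0],[0,0,0,0,0.0055,0.0007,0],[0,0,0,0,0.0055,0.0007,0],[0,0,0,0,0.0055,0.0007,0],[0,0,0,0,0.0055,0.0007,0],[0,0,0,0,0.0055,0.0007,0],[0,0,0,0,0.0055,0.0007,0],[0,0,0,0,0.0055,0.0007,0]]';python3 -m handwheel '[[0,0,0,0,0.0055,0.001,0],[0,0,0,0,0.0055,0.001,0],[0,0,0,0,0.0055,0.001,0],[0,0,0,0,0.0055,0.001,0],[0,0,0,0,0.0055,0.001,0],[0,0,0,0,0.0055,0.001,0],[0,0,0,0,0.0055,0.001,0],[0,0,0,0,0.0055,0.001,0]]'; python3 st.py; python3 ball.py|head -2
```

```text
time_s: 25.65
eef_pos: [0.4262, -0.0539, 0.1572]
eef_rot: [-0.0, 0.999, 0.047, -0.0]
wrist_force: [-0.1, 2.1, -0.9]
opening: 0.001
grasp_force: 0.9
time_s: 26.45
eef_pos: [0.4276, -0.0671, 0.155]
eef_rot: [0.0, 0.999, 0.047, 0.0]
wrist_force: [0.1, 1.0, -0.8]
opening: 0.001
grasp_force: 0.6
t 26.45 world [ 0.4276 -0.0671  0.155 ] LOCAL mm [-100.2   29.5  155. ] yawx 0.094 z [ 0. -0. -1.] F [ 0.1  1.  -0.8] open 0.001 tip 0.011 q [-0.43 -0.08  2.01 -0.    1.2   1.05]
side [315 154   2   6   8] [315.4 156.2]
scene [290 197   5  10  35] [291.9 201.8]
```

```bash
python3 -m handwheel '[[0,0,0,0,0.0046,0.0012,0],[0,0,0,0,0.0046,0.0012,0],[0,0,0,0,0.0046,0.0012,0],[0,0,0,0,0.0046,0.0012,0],[0,0,0,0,0.0046,0.0012,0],[0,0,0,0,0.0046,0.0012,0],[0,0,0,0,0.0046,0.0012,0],[0,0,0,0,0.0046,0.0012,0]]';python3 -m handwheel '[[0,0,0,0,0.0046,0.0014,0],[0,0,0,0,0.0046,0.0014,0],[0,0,0,0,0.0046,0.0014,0],[0,0,0,0,0.0046,0.0014,0],[0,0,0,0,0.0046,0.0014,0],[0,0,0,0,0.0046,0.0014,0],[0,0,0,0,0.0046,0.0014,0],[0,0,0,0,0.0046,0.0014,0]]'; python3 st.py; python3 ball.py|head -2
```

```text
time_s: 27.35
eef_pos: [0.4285, -0.0781, 0.1521]
eef_rot: [0.0, 0.999, 0.047, -0.0]
wrist_force: [-0.0, 1.1, -0.8]
opening: 0.002
grasp_force: 0.4
time_s: 28.15
eef_pos: [0.4296, -0.089, 0.1487]
eef_rot: [0.0, 0.999, 0.047, 0.0]
wrist_force: [-0.1, 0.3, 0.4]
opening: -0.001
grasp_force: 0.3
t 28.15 world [ 0.4296 -0.089   0.1487] LOCAL mm [-100.3    7.5  148.7] yawx 0.094 z [ 0. -0. -1.] F [-0.1  0.3  0.4] open -0.001 tip 0.011 q [-0.48 -0.05  2.01 -0.    1.19  1.  ]
side [314 152   1   4   4] [314.  153.5]
scene [295 195   5   9  32] [297.1 199.1]
```

```bash
python3 -m handwheel '[[0,0,0,0,0.0043,0.002,0],[0,0,0,0,0.0043,0.002,0],[0,0,0,0,0.0043,0.002,0],[0,0,0,0,0.0043,0.002,0],[0,0,0,0,0.0043,0.002,0],[0,0,0,0,0.0043,0.002,0],[0,0,0,0,0.0043,0.002,0],[0,0,0,0,0.0043,0.002,0]]';python3 -m handwheel '[[0,0,0,0,0.0043,0.0022,0],[0,0,0,0,0.0043,0.0022,0],[0,0,0,0,0.0043,0.0022,0],[0,0,0,0,0.0043,0.0022,0],[0,0,0,0,0.0043,0.0022,0],[0,0,0,0,0.0043,0.0022,0],[0,0,0,0,0.0043,0.0022,0],[0,0,0,0,0.0043,0.0022,0]]'; python3 st.py; python3 ball.py|head -2
```

```text
time_s: 29.05
eef_pos: [0.4305, -0.0993, 0.1439]
eef_rot: [0.0, 0.999, 0.047, -0.0]
wrist_force: [0.2, 0.1, 0.6]
opening: -0.002
grasp_force: 0.2
time_s: 29.85
eef_pos: [0.4315, -0.1094, 0.1386]
eef_rot: [-0.0, 0.999, 0.047, -0.0]
wrist_force: [-1.0, 4.1, 3.9]
opening: 0.001
grasp_force: 3.0
t 29.85 world [ 0.4315 -0.1094  0.1386] LOCAL mm [-100.3  -13.   138.6] yawx 0.094 z [-0.  0. -1.] F [-1.   4.1  3.9] open 0.001 tip 0.011 q [-0.52 -0.02  2.    0.    1.16  0.96]
side [312 152   2   2   3] [312.7 152.7]
scene [300 194   4   9  26] [301.4 197.8]
```

```bash
python3 -m handwheel '[[0,0,0,0,0.003,0.001,0],[0,0,0,0,0.003,0.001,0],[0,0,0,0,0.002,0,0],[0,0,0,0,0,0,0],[0,0,0,0,0,0,0],[0,0,0,0,0,0,0],[0,0,0,0,0,0,0],[0,0,0,0,0,0,0]]'; python3 st.py
python3 - <<'E'
from st import *
out=[]
for n in("side","scene"):
    im=ctrl.camera(n);c=proj(n,fix(P,(0,0,.11))).round().astype(int)-[40,60]
    a=cv2.resize(im[c[1]:c[1]+100,c[0]:c[0]+80],(400,500),interpolation=3)
    for z,r in((.171,.015),(.160,.028)):
        for k in np.linspace(0,2*np.pi,24):
            p=(proj(n,fix(P,(r*np.cos(k),r*np.sin(k),z)))-c+.5)*5;cv2.circle(a,tuple(p.astype(int)),1,(0,255,255),-1)
    out.append(a)
cv2.imwrite("pics/up.png",np.hstack(out))
E
```

```text
time_s: 30.75
eef_pos: [0.4316, -0.1097, 0.1385]
eef_rot: [-0.002, 0.999, 0.047, -0.0]
wrist_force: [-3.4, 11.7, 10.0]
opening: 0.007
grasp_force: 7.3
t 30.75 world [ 0.4316 -0.1097  0.1385] LOCAL mm [-100.2  -13.3  138.5] yawx 0.094 z [-0.     0.004 -1.   ] F [-3.4 11.7 10. ] open 0.007 tip 0.011 q [-0.52 -0.02  2.    0.    1.17  0.96]
```

View pics/up.png

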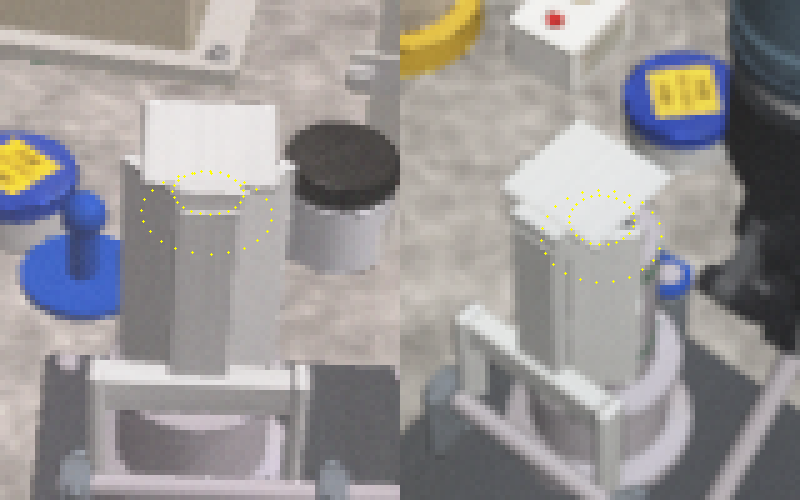

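The cradle is upright on its stop. In the scene crop the gauge's dark button edge at (630,222) lies on the projected home circle for a head at 171 mm. Next I go round to the ball's -y side.

```bash
python3 -m handwheel '[[0,0,0,0,-0.005,0,0],[0,0,0,0,-0.015,0,0],[0,0,0,0,-0.025,0,0],[0,0,0,0,-0.03,0,0],[0,0,0,0,0,-0.1,0],[0,0,0,0,0,-0.1,0],[0,0,0,0,0,-0.1,0],[0,0,0,0,0,0,0]]';python3 st.py;  python3 ball.py|head -2; python3 -m handwheel '[[0,0,0,0,0.1,0,0],[0,0,0,0,0.1,0,0],[0,0,0,0,0.1,0,0],[0,0,0,0,0,0.1,0],[0,0,0,0,0,0.1,0],[0,0,0,0,0,0.1,0],[0,0,0,0,0,0.06,0],[0,0,0,0,0,0,0]]'; python3 st.py; python3 ball.py|head -2
```

```text
time_s: 31.65
eef_pos: [0.4319, -0.0902, 0.2323]
eef_rot: [0.002, 0.999, 0.047, 0.003]
wrist_force: [0.1, -0.6, 0.6]
opening: -0.0
grasp_force: 0.0
t 31.65 world [ 0.4319 -0.0902  0.2323] LOCAL mm [-98.    6.1 232.3] yawx 0.094 z [ 0.007 -0.004 -1.   ] F [ 0.1 -0.6  0.6] open -0.0 tip 0.011 q [-0.48 -0.15  1.92 -0.    1.37  1.  ]
side [312 150  10  10  75] [316.8 154.7]
scene [294 193  10  10  76] [299.  197.3]
time_s: 32.55
eef_pos: [0.4349, -0.1767, 0.1157]
eef_rot: [-0.003, 0.999, 0.047, -0.004]
wrist_force: [0.1, 0.7, -0.1]
opening: 0.001
grasp_force: 0.0
t 32.55 world [ 0.4349 -0.1767  0.1157] LOCAL mm [-103.3  -80.3  115.7] yawx 0.094 z [-0.007  0.005 -1.   ] F [ 0.1  0.7 -0.1] open 0.001 tip 0.011 q [-0.64  0.08  1.95 -0.    1.12  0.84]
side [312 150  10  10  78] [316.8 154.8]
scene none
```

```bash
python3 -m handwheel '[[0,0,0,0.007,-0.02,0,0],[0,0,0,0,-0.02,0,0],[0,0,0,0,-0.01,0,0],[0,0,0,0,-0.006,0,0],[0,0,0,0,-0.006,-0.003,0],[0,0,0,0,-0.006,-0.004,0],[0,0,0,0,-0.006,-0.005,0],[0,0,0,0,-0.006,-0.005,0]]'; python3 st.py; python3 ball.py|head -2; python3 -m handwheel '[[0,0,0,0,-0.007,-0.006,0],[0,0,0,0,-0.007,-0.006,0],[0,0,0,0,-0.007,-0.006,0],[0,0,0,0,-0.007,-0.006,0],[0,0,0,0,-0.007,-0.006,0],[0,0,0,0,-0.007,-0.006,0],[0,0,0,0,-0.007,-0.006,0],[0,0,0,0,-0.007,-0.006,0]]'; python3 st.py; python3 ball.py
```

```text
time_s: 33.45
eef_pos: [0.438, -0.1554, 0.1255]
eef_rot: [0.0, 0.999, 0.047, 0.0]
wrist_force: [0.1, -2.8, 0.4]
opening: -0.002
grasp_force: 1.4
t 33.45 world [ 0.438  -0.1554  0.1255] LOCAL mm [-98.1 -59.3 125.5] yawx 0.094 z [ 0.    -0.001 -1.   ] F [ 0.1 -2.8  0.4] open -0.002 tip 0.011 q [-0.6   0.04  1.96 -0.    1.13  0.88]
side [312 150  11  10  81] [317.1 154.6]
scene none
time_s: 34.35
eef_pos: [0.4364, -0.1379, 0.1397]
eef_rot: [-0.0, 0.999, 0.047, 0.0]
wrist_force: [0.6, -3.2, 2.5]
opening: 0.003
grasp_force: 1.7
t 34.35 world [ 0.4364 -0.1379  0.1397] LOCAL mm [-98.1 -41.8 139.7] yawx 0.094 z [ 0.  0. -1.] F [ 0.6 -3.2  2.5] open 0.003 tip 0.011 q [-0.57  0.01  1.97  0.    1.17  0.91]
side [314 150  10  11  83] [318.5 154.8]
scene [289 196   2   5   7] [289.4 197.9]
0 [324. 224.] [242. 258.]; 10 [325. 211.] [248. 248.]; 20 [325. 198.] [254. 238.]; 30 [324. 186.] [261. 228.]; 40 [324. 176.] [268. 220.]; 50 [323. 167.] [276. 212.]; 60 [321. 161.] [283. 206.]; 70 [320. 157.] [289. 201.]; 80 [318. 155.] [294. 199.]; 90 [317. 155.] [299. 197.];
```

```bash
python3 -m handwheel '[[0,0,0,0,-0.009,-0.006,0],[0,0,0,0,-0.009,-0.006,0],[0,0,0,0,-0.009,-0.006,0],[0,0,0,0,-0.009,-0.0056,0],[0,0,0,0,-0.009,-0.0056,0],[0,0,0,0,-0.009,-0.0055,0],[0,0,0,0,-0.009,-0.005,0],[0,0,0,0,-0.009,-0.005,0]]'; python3 -m handwheel '[[0,0,0,0,-0.0097,-0.0046,0],[0,0,0,0,-0.0097,-0.0044,0],[0,0,0,0,-0.0097,-0.0042,0],[0,0,0,0,-0.0097,-0.004,0],[0,0,0,0,-0.0097,-0.0038,0],[0,0,0,0,-0.0097,-0.0036,0],[0,0,0,0,-0.0097,-0.0034,0],[0,0,0,0,-0.0097,-0.0032,0]]'; python3 st.py; python3 ball.py|head -2
```

```text
time_s: 35.25
eef_pos: [0.4338, -0.1162, 0.1527]
eef_rot: [-0.0, 0.999, 0.047, -0.0]
wrist_force: [0.4, 0.0, -1.2]
opening: -0.001
grasp_force: 0.4
time_s: 36.05
eef_pos: [0.4321, -0.0933, 0.1624]
eef_rot: [-0.0, 0.999, 0.047, 0.0]
wrist_force: [-0.3, -0.9, -1.1]
opening: -0.006
grasp_force: 0.3
t 36.05 world [ 0.4321 -0.0933  0.1624] LOCAL mm [-98.2   3.  162.4] yawx 0.094 z [ 0.  0. -1.] F [-0.3 -0.9 -1.1] open -0.006 tip 0.011 q [-0.48 -0.06  1.99  0.    1.22  0.99]
side [317 156  11  12  96] [321.6 161.5]
scene [277 201  11  11  93] [282.  206.1]
```

```bash
python3 -m handwheel '[[0,0,0,0,-0.01,-0.0028,0],[0,0,0,0,-0.01,-0.0026,0],[0,0,0,0,-0.01,-0.0024,0],[0,0,0,0,-0.01,-0.0022,0],[0,0,0,0,-0.01,-0.002,0],[0,0,0,0,-0.01,-0.002,0],[0,0,0,0,-0.01,-0.0018,0],[0,0,0,0,-0.01,-0.0015,0]]'; python3 st.py; python3 ball.py|head -2
```

```text
time_s: 36.95
eef_pos: [0.4298, -0.0694, 0.1675]
eef_rot: [-0.0, 0.999, 0.047, -0.0]
wrist_force: [0.3, -1.3, -0.4]
opening: -0.003
grasp_force: 0.2
t 36.95 world [ 0.4298 -0.0694  0.1675] LOCAL mm [-98.2  27.1 167.5] yawx 0.094 z [-0.  0. -1.] F [ 0.3 -1.3 -0.4] open -0.003 tip 0.011 q [-0.43 -0.09  2.    0.    1.23  1.04]
side [317 163  12  11 106] [322.7 168. ]
scene [270 207  11  11  97] [275.2 212.2]
```

```bash
python3 -m handwheel '[[0,0,0,0,-0.0102,-0.001,0],[0,0,0,0,-0.0102,-0.001,0],[0,0,0,0,-0.0102,-0.0007,0],[0,0,0,0,-0.0102,-0.0005,0],[0,0,0,0,-0.0102,-0.0003,0],[0,0,0,0,-0.0102,0,0],[0,0,0,0,-0.0102,0,0],[0,0,0,0,-0.0102,0.0003,0]]'; python3 -m handwheel '[[0,0,0,0,-0.0099,0.0007,0],[0,0,0,0,-0.0099,0.001,0],[0,0,0,0,-0.0099,0.001,0],[0,0,0,0,-0.0099,0.0013,0],[0,0,0,0,-0.0099,0.0013,0],[0,0,0,0,-0.0099,0.0016,0],[0,0,0,0,-0.0099,0.0016,0],[0,0,0,0,-0.0099,0.002,0]]'; python3 st.py; python3 ball.py|head -2
```

```text
time_s: 37.85
eef_pos: [0.4275, -0.045, 0.1685]
eef_rot: [-0.0, 0.999, 0.047, 0.0]
wrist_force: [0.2, 0.2, -1.2]
opening: 0.002
grasp_force: 0.0
time_s: 38.65
eef_pos: [0.4253, -0.0214, 0.1653]
eef_rot: [-0.0, 0.999, 0.047, 0.0]
wrist_force: [-0.5, 1.0, -0.3]
opening: 0.002
grasp_force: 0.0
t 38.65 world [ 0.4253 -0.0214  0.1653] LOCAL mm [-98.1  75.2 165.3] yawx 0.094 z [ 0.  0. -1.] F [-0.5  1.  -0.3] open 0.002 tip 0.011 q [-0.33 -0.11  2.02  0.    1.23  1.15]
side [319 186  12  13 123] [324.6 191.9]
scene [251 230  11  11  99] [256.2 235. ]
```

```bash
python3 -m handwheel '[[0,0,0,0,0,0,0],[0,0,0,0,0,0,0],[0,0,0,0,0,0,0],[0,0,0,0,0,0,0],[0,0,0,0,0,0,0],[0,0,0,0,0,0,0],[0,0,0,0,0,0,0],[0,0,0,0,0,0,0]]'; python3 ball.py|head -2
python3 - <<'E'
from st import *
# gauge check: green ring pixels and head disc, expected home projections
for n in("side","scene"):
    im=ctrl.camera(n);hsv=cv2.cvtColor(im,cv2.COLOR_BGR2HSV);c=proj(n,fix(P,(0,0,.12))).round().astype(int)
    m=((abs(hsv[...,0].astype(int)-75)<20)&(hsv[...,1]>90)&(hsv[...,2]<170));m2=np.zeros_like(m);m2[c[1]-45:c[1]+35,c[0]-18:c[0]+18]=m[c[1]-45:c[1]+35,c[0]-18:c[0]+18]
    v,u=np.nonzero(m2);print(n,c,len(u),[(r,u[v==r].min(),u[v==r].max()) for r in np.unique(v)])
    for r,z in((.028,.075),(.028,.09),(.028,.13),(.028,.16),(.015,.171)):
        E=np.array([proj(n,fix(P,(r*np.cos(k),r*np.sin(k),z))) for k in np.linspace(0,6.28,60)]);print(z,E.min(0).round(1),E.max(0).round(1))
    g=cv2.cvtColor(im,cv2.COLOR_BGR2GRAY);print("col profile",g[c[1]-45:c[1]+25:1,c[0]].tolist(),"from row",c[1]-45)
E
```

```text
time_s: 39.55
eef_pos: [0.4253, -0.0216, 0.1653]
eef_rot: [-0.0, 0.999, 0.047, -0.0]
wrist_force: [-0.1, -0.5, 0.3]
opening: 0.002
grasp_force: 0.0
side [318 218  13  13 127] [324.4 223.8]
scene [237 253  11  11 101] [242.2 258. ]
side [271 175] 0 []
0.075 [257.9 182.2] [282.2 198.6]
0.09 [258.1 177.3] [282.7 193.8]
0.13 [258.5 163.9] [283.9 180.2]
0.16 [258.9 153.2] [284.9 169.4]
0.171 [265.1 152.8] [279.2 161.4]
col profile [191, 210, 187, 137, 140, 142, 163, 164, 174, 171, 172, 179, 169, 171, 175, 180, 181, 174, 175, 186, 196, 188, 183, 182, 141, 102, 103, 100, 102, 103, 103, 99, 96, 73, 74, 87, 169, 195, 198, 189, 142, 124, 121, 92, 98, 124, 122, 125, 124, 124, 127, 124, 124, 125, 125, 127, 126, 125, 126, 125, 130, 124, 112, 89, 118, 124, 126, 126, 125, 127] from row 130
scene [255 194] 0 []
0.075 [243.3 197. ] [265.9 214.9]
0.09 [243.3 193.2] [266.  211.2]
0.13 [243.  182.8] [266.5 201. ]
0.16 [242.8 174.6] [266.9 192.9]
0.171 [248.3 175.6] [261.4 185.5]
col profile [47, 47, 48, 47, 48, 49, 48, 47, 49, 49, 49, 53, 62, 77, 70, 55, 48, 46, 51, 56, 44, 38, 45, 46, 42, 44, 44, 39, 32, 30, 29, 27, 30, 34, 32, 32, 35, 33, 30, 33, 33, 34, 34, 36, 37, 36, 37, 35, 37, 42, 45, 49, 60, 72, 77, 77, 76, 77, 79, 76, 71, 65, 60, 57, 44, 49, 51, 44, 42, 41] from row 149
```

The ball is back at its q = 0 pixels in both views, so the cradle is down. I retract and check the gauge's height in both cameras.

```bash
python3 -m handwheel '[[0,0,0,0,0,-0.08,0],[0,0,0,0,0,-0.1,0],[0,0,0,0,0,-0.1,0],[0,0,0,-0.05,-0.06,0,0],[0,0,0,-0.05,-0.08,0,0],[0,0,0,0,-0.1,0,0],[0,0,0,0,-0.1,0,0],[0,0,0,0,-0.05,0,0]]'; python3 st.py; python3 ball.py|head -2
python3 - <<'E'
from st import *
for n in("side","scene"):
    im=ctrl.camera(n);g=cv2.cvtColor(im,cv2.COLOR_BGR2GRAY);c=proj(n,fix(P,(0,0,.165))).round().astype(int)
    print(n,c)
    for r in range(c[1]-12,c[1]+16): print(r," ".join("%3d"%v for v in g[r,c[0]-18:c[0]+19]))
    for r,z in((.028,.16),(.015,.171)):
        E=np.array([proj(n,fix(P,(r*np.cos(k),r*np.sin(k),z))) for k in np.linspace(0,6.28,60)]);print(z,E.min(0).round(1),E.max(0).round(1))
    c=1.6;print("knob exp",proj(n,fix(P,(.055*np.sin(c),.055*np.cos(c)-.055,.114))).round())
    hsv=cv2.cvtColor(im,cv2.COLOR_BGR2HSV);bl=((abs(hsv[...,0].astype(int)-112)<14)&(hsv[...,1]>150)&(hsv[...,2]>60)).astype(np.uint8);k=proj(n,fix(P,(.055,-.055,.1))).astype(int)
    w=bl[k[1]-14:k[1]+8,k[0]-14:k[0]+14];v,u=np.nonzero(w);print("blue top row",k[1]-14+v.min(),"col",k[0]-14+u[v<v.min()+4].mean())
E
```

```text
time_s: 40.55
eef_pos: [0.384, 0.0938, 0.2495]
eef_rot: [-0.0, 0.999, 0.047, 0.0]
wrist_force: [-0.2, -0.4, -0.3]
opening: -0.003
grasp_force: 0.0
t 40.55 world [0.384  0.0938 0.2495] LOCAL mm [-128.3  193.8  249.5] yawx 0.095 z [ 0.001  0.001 -1.   ] F [-0.2 -0.4 -0.3] open -0.003 tip 0.011 q [-0.06 -0.28  1.99  0.    1.43  1.41]
side [318 218  13  13 127] [324.4 223.8]
scene [237 253  11  11 105] [242.2 257.9]
side [272 159]
147 178 182 179 187 192 189 189 184 185 196 202 202 204 194 181 176 172 174 187 195 187 186 183 182 182 183 180 183 174 169 167 168 166 164 145  95  77
148 173 181 190 189 194 189 181 178 183 189 190 195 196 196 190 178 173 178 184 181 177 177 177 175 176 176 175 179 177 173 168 170 172 167 100  78  77
149 178 178 176 180 191 188 184 186 190 193 195 190 187 195 198 196 190 187 178 172 174 180 184 189 193 186 180 186 190 178 174 175 170 143  92  81  81
150 177 175 173 178 187 192 183 184 191 188 189 186 190 199 206 203 203 194 181 172 176 187 192 198 207 202 194 193 197 184 180 177 172 139  87  70  79
151 171 171 179 183 181 192 180 182 178 177 176 174 175 180 1
[... 7597 characters left out ...]
8  56  42  41  40  42  43  49  49  47  48  45  45  49  47  45  46  47  47  48  47  45
196  82  83  85  86  85  92  98 107 113 121 133 133 125  99  60  43  41  40  42  39  37  38  40  44  46  47  45  47  46  46  48  43  47  47  44  48  45
197 136 137 138 141 143 140 138 133 131 126 109  89  57  44  41  38  40  42  39  39  35  31  29  34  42  45  47  48  48  46  46  48  45  46  46  46  46
0.16 [242.8 174.6] [266.9 192.9]
0.171 [248.3 175.6] [261.4 185.5]
knob exp [252. 172.]Traceback (most recent call last):
  File "<stdin>", line 10, in <module>
    return umr_minimum(a, axis, None, out, keepdims, initial, where)
ValueError: zero-size array to reduction operation minimum which has no identity
```

The gauge's button and shoulder edges match the home projection to within a pixel. The ball is at q = 0, the cover was open against its stop and hasn't been touched since, and the arm is clear. I hand in.

```bash
python3 -c "
from bench import ctrl
print(ctrl.hand_in())"
```

```text
the job is handed in; nothing more can be done
None
```

I handed the job in at about 41 s, but no verdict came back: by the camera the gauge stands upright at its home height and the cradle is down; the cover was last seen open at its stop, and the jar and tin were not touched as far as I saw.

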